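# Set the shaker's speed and hold its dead-man plunger at half travel

### The job

Run the bench shaker for the sample in its cup: first turn the speed dial until its pointer lines up with the raised tab on the marker ring, leaving the ring itself where it is. Only then press the spring-loaded hold-to-run plunger on the separate pod half way down, so that the top of its cap is level with the tops of the two gauge pins, without ever pushing it to the bottom, and finish while still holding it there. Leave the other things on the bench alone.

Things in the scene. Friction and masses are not known exactly. Their poses are not given: they have to be found in the camera images.
- shaker: bench shaker, fixed to the bench: a low white case 225 x 130 mm, its top 46 mm above the bench. Origin at bench height under the dial's axis; the case reaches 65 mm to its -x side (front), 160 mm to its +x side and 65 mm to either side. At (112, 0) mm stands a black rubber cup (to 60 mm high, 68 mm across) with a small amber bottle fixed in it (34 mm across, top 119 mm above the bench)
- dial (a joint): turn of the speed dial in rad, positive counter-clockwise seen from above, range -1.5 to 1.5; at 0 its pointer points to the shaker's -x. The dial is a black disc 68 mm across with an upright bar grip on it, and stays where it is left (turning takes about 0.05 N m)
- dial_grip (a point): point on the dial's axis inside the bar grip, 82 mm above the bench, turning with the dial. The bar is 50 mm long along this frame's x, 14 mm thick along its y, and reaches from 56 mm to 91 mm above the bench; the disc below it ends at 56 mm. A white pointer nib on the disc and a white line on the bar's top lie on the -x side
- dial_pointer (a point): point just beyond the tip of the dial's pointer nib, 40 mm from the dial's axis, 54 mm above the bench; turns with the dial
- marker (a joint): angle of the marker ring in rad, positive counter-clockwise, same zero as the dial: the dial is on the mark when the two joints are equal. A stiff ring (about 1 N m), not to be turned
- marker_tab (a point): point at the inner end of the marker ring's raised tab, 40 mm from the dial's axis, 54 mm above the bench. The ring is flat aluminium, 101 mm outside, 85 mm inside; the dark tab is 6 mm wide and rises to 57 mm above the bench
- pod: hold-to-run pod, fixed to the bench: a grey block 116 x 116 mm, top 34 mm above the bench, apart from the shaker (either may be on the left). Origin at bench height under the plunger's axis. Two steel gauge pins, 12 mm across at the head, stand 45 mm to its +y and -y sides; their flat tops are 75 mm above the bench
- plunger (a joint): how far the plunger is pressed, in m: 0 at rest, 0.030 at the bottom, half way 0.015. It moves straight down against a spring of about 3 N at the start, 7 N half way and 12 N at the bottom, and comes back up when let go
- plunger_top (a point): centre of the top of the plunger's round black cap (44 mm across, 10 mm thick), 90 mm above the bench at rest; moves down with the plunger
- half_level (a point): fixed point on the plunger's axis at the height of the gauge pins' tops, 75 mm above the bench
- white_bottle: white plastic screw-cap bottle, 47 mm across, 98 mm high, loose; origin at its underside
- cuvette_case: blue cuvette case, 56 x 98 x 30 mm, loose; origin at its underside
- glass_beaker: glass beaker, 100 x 110 mm, 133 mm high, loose; origin at its underside

How it is judged:
On the way, in this order (a step that is already met when the one before it is completed fails the run):
1. the dial's pointer stands at the marker tab, the plunger still up (horizontal distance between dial_pointer and marker_tab below 0.005 m and value of joint plunger below 0.004 m), for 0.2 s.
2. the robot presses the plunger to about half travel (horizontal distance between dial_pointer and marker_tab below 0.005 m and value of joint plunger between 0.011 and 0.019 m and (contact force between plunger and the arm above 3 N or contact force between plunger and the fingers above 3 N)), for 0.5 s.
At the end, for the whole second after the job is handed in: dial pointer within 5 mm (7 degrees) of the marker tab; plunger held steadily by the robot (more than 3 N) within 4 mm of half travel (all of step 2 and velocity of joint plunger between -0.01 and 0.01 m/s); the arm keeps its last pose, push and grip.
It fails at once if the plunger is pushed to the bottom (within 3 mm) (value of joint plunger above 0.027 m).
It fails at once if the plunger is pressed (over 8 mm) while the dial is off the mark (value of joint plunger above 0.008 m and horizontal distance between dial_pointer and marker_tab above 0.006 m).
It fails at once if the marker ring is turned (distance of marker_tab from where it was at the start of the episode above 0.004 m).
It fails at once if the bottle, the cuvette case or the beaker is pushed away (over 20 mm) or tipped (distance of any of white_bottle, cuvette_case, glass_beaker from where it was at the start of the episode above 0.02 m or angle between any of white_bottle, cuvette_case, glass_beaker's own z axis and vertical above 0.3 rad).
It also fails if it takes over 58 s, if anything falls off the work surface, if the arm or the gripper's body presses on something with over 40 N, if the wrist force passes 120 N, or if a joint passes its speed limit or range.

### The arm

A 6-joint arm with a two-finger parallel gripper is mounted at the origin on a cart in front of the work surface, level with it; the furniture and walls round the work are solid. World frame = base frame: x ahead of the robot, y to its left, z up, the work surface at z = 0. Lengths are in m, angles in rad, forces in N, time in s.
With the tool pointing down it reaches from about 0.375 to 0.975 m from the base axis. Payload 3.8 kg.
Tool frame: the origin (TCP) lies midway between the tips of the shut fingers; the grasp point (between the pads) lies 19 mm behind it; z points along the fingers, y is the line along which they close (so a half turn about z gives the same grasp; the last joint's range is limited). The gripper opens to 85 mm and grips with 20 to 120 N. Pads are 22 mm wide; open, the fingers measure 114 mm over their backs; the gripper's body (76 mm by 85 mm) begins 54 mm behind the grasp point. The pads swing forward as they close: fully open they stand 13 mm farther back than shut.
Start: joints at [-1.296, 0.264, 1.604, -0, 1.274, -0.037], TCP at [0.207, -0.642, 0.231] pointing down, gripper open.
Joint ranges: [-2.63, 2.63], [-0.94, 2.18], [0.31, 2.57], [-1.31, 4.45], [0, 2.66], [-2.55, 2.55]. Speed limits (rad/s): [2.57, 2.57, 3.14, 3.14, 3.14, 3.14].

### API

Orientations are given as a rotation vector (axis times angle).
In Python, from workcell import status, read_camera, workorder, masks_of gives the robot as it stands.
- The arm moves only by the tool drive_tool, never from a script. Its argument "rows" is a list of rows, each a list of 7 numbers: the turn, a rotation vector about the tool's x, y, z in degrees, then the shift along the tool's x, y, z in m, then the opening, from 0 (shut) to 1 (fully open). In form: [[ax, ay, az, tx, ty, tz, claw], ...]. A call has 1 to 8 rows; each row shifts and turns the commanded pose from where the row before left it, along the tool's axes as they then stand; what a row does not reach is not made up. A row lasts 1/12 s, in which the tool goes at most 41.7 mm and 7.16 degrees, less where a joint would pass 70% of its speed; a pose out of reach is approached as far as the arm can. A call is refused whole if a number of a shift passes 0.0417 or a number of a turn 7.16, either way. A call with a gripper value outside its range is refused whole. The fingers move at their own pace and stop on an object; "force" is the grip in N (left out, the last holds). Time passes only in rows, so rows that do not move let the fingers close. It gives the time, the measured TCP pose, the force, the opening and the grip force at its end, in the units of the state.
- status.read_state(): the state, without advancing time (a new reading comes with each control period).
- read_camera(name): name is "scene" or "top" or "wrist"; returns a dict with "color" (400x640x3 uint8, red, green, blue), "intrinsics" (3x3 intrinsics, pixels), "world_from_camera" (4x4, takes a point from camera to world coordinates); the wrist camera has in their place "mount" (4x4, takes a point from camera to tool coordinates, whose origin is the TCP and whose axes are the flange's). Camera axes: x right, y up, looking along -z (the intrinsics and any distortion apply to the point x, -y, -z); pixel columns grow to the right and rows downward; lengths in m; the calibration is good to about 2 mm. A picture is of the moment at which its call begins: read the wrist's pose just before it. There is no depth.
- workorder.finish_job(): hands the job in; it is judged then, once.
Trained networks look in a picture, given as the dict that the camera call returned (one of the last four; its "shot" number tells which), for a name from the list of things; names that differ only in an ending like _2 or _b are one class to them, and where a whole thing is asked for, a point or a joint stands for the part that bears it (a point fixed in the world has none). Each returns a list of dicts, best first, with "score" (0 to 1); they miss things now and then, are a little off and sometimes report something else, mostly with a low value. They report only what shows in the picture. A call takes as long as a camera call.
- masks_of(picture, name): "mask" (400x640 bool, what is visible of it) and "bbox" ([left, top, right, bottom] in pixels, round what is visible of it).
The state is a dict: "time": time; "q": joint angles; "joint_vel": joint speeds; "joint_torque": joint torques, N m; "tool_pos": TCP position; "tcp_rot": TCP orientation; "wrist_force": force on the tool from outside, world axes, zero at the start; "torque": the same for the moment, N m; "width": opening from 0.0 (shut) to 1.0 (fully open); "grip_force": force on a finger pad.
Only numpy, scipy, OpenCV 4.12 (cv2) and the standard library are available. Lean on these libraries where they do the work, as an engineer would, in place of code of your own. Each camera call takes 0.05 s, during which the arm holds its last target. There are 200 camera calls.

## Working session

There is one attempt and no reset: what is moved stays moved. The work goes in short steps, Python scripts to look and compute and a tool call to move; the robot and the scene stay as the last step left them, time stands still between calls to the robot, and variables do not carry over. Pictures are saved under pics/ and viewed, at most 10 in all, crops included, and the job is handed in when it is done.

Besides the shell and the picture viewer there is one more tool, called after ">>>" by a JSON object that holds its "method" and its "body". drive_tool: Moves the arm, as the interface text tells. Its arguments: {"type":"object","properties":{"rows":{"type":"array"},"force":{"type":"number"}},"required":["rows"]}

```bash
mkdir -p pics; ls; cat > h.py <<'E'
import numpy as np, cv2
from workcell import status, read_camera, workorder, masks_of
from scipy.spatial.transform import Rotation as R
def pose():
    s=status.read_state(); T=np.eye(4); T[:3,:3]=R.from_rotvec(s["tcp_rot"]).as_matrix(); T[:3,3]=s["tool_pos"]; return s,T
def shot(name):
    s,T=pose(); p=read_camera(name)
    p["W"]=T@np.array(p["mount"]) if "mount" in p else np.array(p["world_from_camera"])
    return p
def save(p,fn,crop=None,z=1):
    im=p["color"][:,:,::-1]
    if crop: l,t,r,b=crop; im=im[t:b,l:r]
    cv2.imwrite("pics/"+fn,cv2.resize(im,None,fx=z,fy=z,interpolation=cv2.INTER_CUBIC))
def back(p,uv,z):
    K=np.array(p["intrinsics"]); d=np.array([(uv[0]-K[0,2])/K[0,0],-(uv[1]-K[1,2])/K[1,1],-1.])
    W=p["W"]; d=W[:3,:3]@d; o=W[:3,3]; return o+d*(z-o[2])/d[2]
def proj(p,X):
    K=np.array(p["intrinsics"]); c=np.linalg.inv(p["W"])@np.append(X,1); return np.array([K[0,2]+K[0,0]*c[0]/-c[2], K[1,2]+K[1,1]*c[1]/c[2]])
E
python3 - <<'E'
from h import *
s,T=pose(); print(s)
for n in ["scene","top"]:
    p=shot(n); print(n,{k:v for k,v in p.items() if k not in("color",)})
    save(p,n+"0.png")
    if n=="top":
        for o in ["shaker","dial","marker","marker_tab","pod","plunger","white_bottle","cuvette_case","glass_beaker"]:
            for m in masks_of(p,o)[:2]:
                v,u=np.nonzero(m["mask"]); print(o,round(m["score"],2),m["bbox"],u.mean().round(1),v.mean().round(1))
E
```

```text
pics
{'time': 0.0, 'q': array([-1.29588567e+00,  2.64764319e-01,  1.60541296e+00, -2.35511312e-05,
        1.27370571e+00, -3.68931059e-02]), 'joint_vel': array([-0.00074031,  0.00124178,  0.0006589 ,  0.00015486,  0.00185257,
       -0.00035914]), 'joint_torque': array([-1.74529701e-03, -5.15116954e+01, -3.67314041e+01, -8.42474105e-05,
        1.29637920e-02, -2.28903104e-05]), 'tool_pos': array([ 0.20686427, -0.64172852,  0.22993348]), 'tcp_rot': array([-3.10124545e+00, -4.87456590e-01,  4.61920208e-04]), 'wrist_force': array([0.73104747, 0.00716456, 0.04772313]), 'torque': array([-0.05729309, -0.01989014,  0.03104561]), 'grip_force': 0.0, 'width': 0.9968874299778696}
scene {'intrinsics': array([[441.48850972,   0.        , 316.10543511],
       [  0.        , 441.48850972, 199.21360773],
       [  0.        ,   0.        ,   1.        ]]), 'world_from_camera': array([[-0.61738662,  0.47665086, -0.62580965, -0.19474602],
       [-0.78663286, -0.38066592,  0.48610925,  0.66260617],
       [-0.00652001,  0.79239978,  0.60996728,  0.88706827],
       [ 0.        ,  0.        ,  0.   
[... 847 characters left out ...]
2,  0.0383197 ],
       [ 0.00320899,  0.20490312,  0.978777  ,  1.49707874],
       [ 0.        ,  0.        ,  0.        ,  1.        ]])}
shaker 0.78 [367.8, 180.1, 409.6, 242.5] 388.9 210.6
dial 0.82 [381.8, 212.7, 400.7, 233.4] 390.4 222.7
marker_tab 0.55 [380.6, 210.0, 406.7, 237.3] 390.8 228.5
pod 0.65 [268.0, 197.9, 304.4, 235.3] 285.7 214.6
plunger 0.55 [278.4, 204.7, 291.4, 219.5] 283.9 211.1
white_bottle 0.64 [315.8, 138.0, 327.2, 159.7] 319.9 150.4
white_bottle 0.24 [195.0, 161.1, 229.4, 196.8] 213.8 178.9
cuvette_case 0.83 [421.7, 247.0, 450.6, 266.8] 436.1 258.0
glass_beaker 0.85 [192.9, 163.9, 232.5, 194.7] 213.7 179.1
glass_beaker 0.72 [366.7, 178.7, 410.4, 241.3] 388.6 210.5
```

```bash
python3 - <<'E'
from h import *
p=shot("top"); save(p,"top1.png",(180,120,480,290),2.6)
for n,uv,z in [("dial",(391,222.5),.07),("pod",(286,216),.034),("plunger",(284,211),.085),("shaker",(388.9,210.6),.046),("wb",(320,150),.05),("cuv",(436,258),.03),("beaker",(213,179),.07)]: print(n,back(p,uv,z).round(3))
E
```

```text
dial [ 0.53  -0.169  0.07 ]
pod [0.531 0.184 0.034]
plunger [0.54  0.187 0.085]
shaker [ 0.574 -0.164  0.046]
wb [0.769 0.086 0.05 ]
cuv [ 0.428 -0.33   0.03 ]
beaker [0.633 0.438 0.07 ]
```

View pics/top1.png

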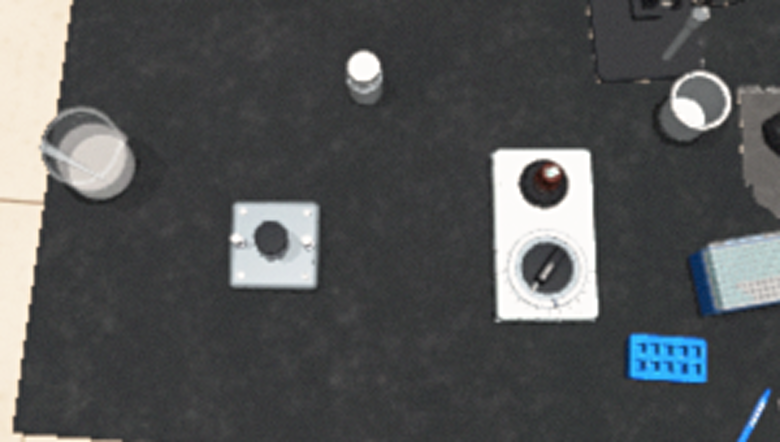

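View pics/scene0.png

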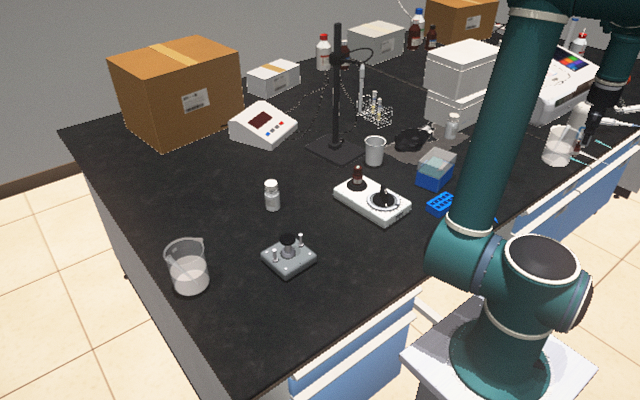

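Top view: the pod is on the left (plunger at crop 271,240) and the shaker on the right (dial at crop 547,268). The pointer aims lower-left and the tab seems to be near (556,303). The scene view shows the path to the dial is clear at about 0.3 m height.

>>> {"method": "drive_tool", "body": {"rows": [[0,0,0,0.02,-0.016,-0.011,1],[0,0,0,0.027,-0.023,-0.011,1],[0,0,0,0.027,-0.023,-0.011,1],[0,0,0,0.027,-0.023,-0.011,1],[0,0,0,0.027,-0.023,-0.011,1],[0,0,0,0.027,-0.023,-0.011,1],[0,0,0,0.027,-0.023,0,1],[0,0,0,0.027,-0.023,0,1]]}}

```text
time: 1.27
tool_pos: [0.3527, -0.4089, 0.2988]
tcp_rot: [3.101, 0.487, 0.002]
wrist_force: [0.1, 0.0, -0.1]
width: 1.002
grip_force: 0.0
```

>>> {"method": "drive_tool", "body": {"rows": [[0,0,0,0.027,-0.023,0,1],[0,0,0,0.027,-0.023,0,1],[0,0,0,0.027,-0.023,0,1],[0,0,0,0.027,-0.023,0,1],[0,0,0,0.027,-0.023,0,1],[0,0,0,0.027,-0.023,0,1],[0,0,0,0.027,-0.023,0,1],[0,0,0,0.015,-0.013,0,1]]}}

```text
time: 1.93
tool_pos: [0.4939, -0.1786, 0.2977]
tcp_rot: [-3.102, -0.491, -0.002]
wrist_force: [-0.2, 0.0, 1.0]
width: 0.998
grip_force: 0.0
```

>>> {"method": "drive_tool", "body": {"rows": [[0,0,7,0,0,0,1],[0,0,7,0,0,0,1],[0,0,7,0,0,0,1],[0,0,7,0,0,0,1],[0,0,7,0,0,0,1],[0,0,7,0,0,0,1],[0,0,3,0,0,0,1],[0,0,0,0,0,0,1]]}}

```text
time: 2.6
tool_pos: [0.4925, -0.1816, 0.2974]
tcp_rot: [3.053, -0.739, 0.0]
wrist_force: [0.6, 1.1, -0.5]
width: 0.998
grip_force: 0.0
```

```bash
python3 - <<'E'
from h import *
s,T=pose(); p=shot("wrist"); print(T.round(3),np.array(p["mount"]).round(3)); print(p["intrinsics"],p["W"].round(3))
save(p,"w1.png")
for o in ["dial","marker","marker_tab","dial_pointer","shaker"]:
    for m in masks_of(p,o)[:2]:
        v,u=np.nonzero(m["mask"]); print(o,round(m["score"],2),m["bbox"],u.mean().round(1),v.mean().round(1))
E
```

```text
[[ 0.889 -0.457  0.     0.492]
 [-0.457 -0.889 -0.    -0.182]
 [ 0.    -0.    -1.     0.297]
 [ 0.     0.     0.     1.   ]] [[ 0.     0.958  0.287  0.074]
 [ 1.    -0.001  0.    -0.001]
 [ 0.     0.287 -0.958 -0.143]
 [ 0.     0.     0.     1.   ]]
[[299.4545391    0.         316.91751216]
 [  0.         299.4545391  202.51273045]
 [  0.           0.           1.        ]] [[-0.457  0.852  0.255  0.558]
 [-0.89  -0.437 -0.131 -0.215]
 [-0.001 -0.286  0.958  0.44 ]
 [ 0.     0.     0.     1.   ]]
dial 0.68 [263.1, 123.6, 320.1, 177.1] 292.2 148.1
dial 0.67 [31.2, 199.5, 140.8, 295.2] 83.2 250.3
marker 0.66 [254.9, 107.4, 335.1, 183.3] 292.7 147.2
marker_tab 0.72 [255.4, 109.6, 332.9, 185.2] 292.6 146.9
dial_pointer 0.89 [268.2, 123.4, 319.2, 179.4] 292.1 148.4
shaker 0.56 [180.5, 3.2, 357.5, 213.0] 269.8 108.0
```

View pics/w1.png

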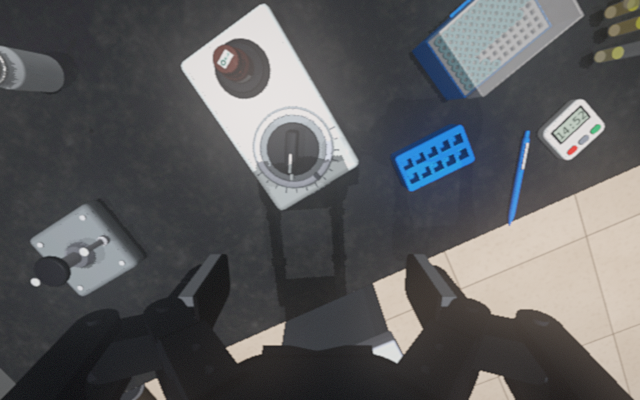

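The dial is at (292,148), its bar is about along the image vertical with the pointer near (291,176), and the tab is near (319,178). I'll rectify this for precise angles.

```bash
cat >> h.py <<'E'
def rect(p,c,z,half=.06,n=480):
    w=[(-1,-1),(1,-1),(1,1),(-1,1)]
    src=np.float32([proj(p,[c[0]+a*half,c[1]+b*half,z]) for a,b in w])
    # image right=-y, up=+x
    dst=np.float32([[n/2-b*n/2,n/2-a*n/2] for a,b in w])
    return cv2.warpPerspective(p["color"],cv2.getPerspectiveTransform(src,dst),(n,n),flags=cv2.INTER_CUBIC)
E
python3 - <<'E'
from h import *
p=shot("wrist")
m=masks_of(p,"marker")[0]["mask"].astype(np.uint8)
c,_=cv2.findContours(m,0,1); e=cv2.fitEllipse(max(c,key=cv2.contourArea)); print(e, back(p,e[0],.05).round(4))
m=masks_of(p,"dial")[0]; v,u=np.nonzero(m["mask"]); print(back(p,(u.mean(),v.mean()),.056).round(4), m["score"])
c=back(p,e[0],.05)[:2]
a=rect(p,c,.05,n=390); b=rect(p,c,.091,n=390)
cv2.imwrite("pics/r1.png",np.hstack([a,b])[:,:,::-1])
E
```

```text
((292.7777099609375, 147.06143188476562), (76.62008666992188, 79.40217590332031), 156.0189666748047) [ 0.535  -0.1677  0.05  ]
[ 0.5343 -0.1673  0.056 ] 0.75
```

View pics/r1.png

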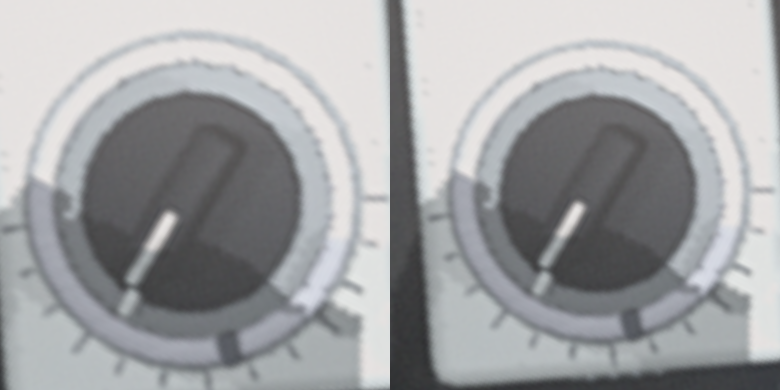

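Rectified view: ring centre about (194,201), nib tip (126,312), tab inner end (226,334). The pointer bears about 149°, the tab about 194°, so the turn is about +45°. Next I go down over the bar.

>>> {"method": "drive_tool", "body": {"rows": [[0,0,3.3,0,0,0,1],[0,0,0,0.014,-0.0165,0.01,1],[0,0,0,0.0145,-0.0165,0.02,1],[0,0,0,0,0,0.03,1],[0,0,0,0,0,0.03,1],[0,0,0,0,0,0.03,1],[0,0,0,0,0,0.03,1],[0,0,0,0,0,0,1]]}}

```text
time: 3.72
tool_pos: [0.5289, -0.1658, 0.1403]
tcp_rot: [-3.03, 0.824, 0.02]
wrist_force: [-1.9, 1.4, -1.6]
width: 0.999
grip_force: 0.0
```

```bash
python3 - <<'E'
from h import *
s,T=pose(); print(T.round(4))
p=shot("wrist"); c=(.5337,-.1675)
for o in ["marker","dial"]:
    for q in masks_of(p,o)[:1]:
        cc,_=cv2.findContours(q["mask"].astype(np.uint8),0,1); e=cv2.fitEllipse(max(cc,key=cv2.contourArea)); print(o,q["score"],q["bbox"],back(p,e[0],.05).round(4))
cv2.imwrite("pics/r2.png",np.hstack([rect(p,c,.052,n=390),rect(p,c,.091,n=390)])[:,:,::-1])
E
```

```text
[[ 0.8623 -0.5063 -0.0117  0.5289]
 [-0.5063 -0.8624  0.0043 -0.1658]
 [-0.0123  0.0023 -0.9999  0.1403]
 [ 0.      0.      0.      1.    ]]
marker 0.72 [253.9, 139.5, 376.7, 255.3] [ 0.5357 -0.1679  0.05  ]
dial 0.7 [271.4, 162.5, 358.2, 252.2] [ 0.5323 -0.1658  0.05  ]
```

View pics/r2.png

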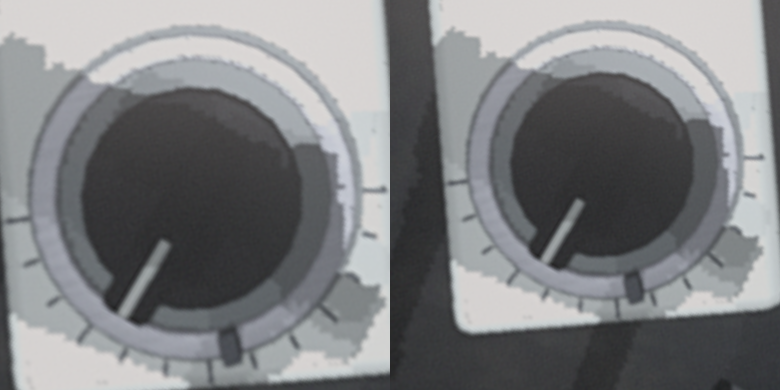

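The close-up confirms it: ring centre about (0.534,-0.168), bar axis at 149.7°, tab at 193.9°. I'll descend the rest of the way, then close.

>>> {"method": "drive_tool", "body": {"rows": [[0,0,0,0.005,-0.001,0.015,1],[0,0,0,0,0,0.03,1],[0,0,0,0,0,0.03,1],[0,0,0,0,0,0,1],[0,0,0,0,0,0,1]]}}

```text
time: 4.28
tool_pos: [0.5387, -0.1694, 0.0732]
tcp_rot: [-3.031, 0.825, 0.001]
wrist_force: [0.9, 0.6, 0.6]
width: 1.0
grip_force: 0.0
```

>>> {"method": "drive_tool", "body": {"rows": [[0,0,0,0,0,0,0],[0,0,0,0,0,0,0],[0,0,0,0,0,0,0],[0,0,0,0,0,0,0],[0,0,0,0,0,0,0],[0,0,0,0,0,0,0],[0,0,0,0,0,0,0],[0,0,0,0,0,0,0]], "force": 30}}

```text
time: 4.95
tool_pos: [0.5386, -0.1705, 0.0732]
tcp_rot: [3.03, -0.823, 0.001]
wrist_force: [-3.5, -4.8, 5.7]
width: 0.154
grip_force: 34.5
```

>>> {"method": "drive_tool", "body": {"rows": [[0,0,0,0,0,0,0.5],[0,0,0,0,0,0,0.5],[0,0,0,0,0,0,0.5],[0,0,0,-0.005,0,0.009,0.5],[0,0,0,0,0,0,0.5],[0,0,0,0,0,0,0.5]]}}

```text
time: 5.45
tool_pos: [0.5329, -0.1661, 0.0619]
tcp_rot: [-3.031, 0.824, 0.005]
wrist_force: [-0.1, 0.1, -0.5]
width: 0.5
grip_force: 0.0
```

>>> {"method": "drive_tool", "body": {"rows": [[0,0,0,0,0,0,0],[0,0,0,0,0,0,0],[0,0,0,0,0,0,0],[0,0,0,0,0,0,0],[0,0,0,0,0,0,0],[0,0,0,0,0,0,0]], "force": 30}}

```text
time: 5.95
tool_pos: [0.5338, -0.1677, 0.0634]
tcp_rot: [3.03, -0.824, -0.001]
wrist_force: [-3.4, -4.2, 1.3]
width: 0.162
grip_force: 32.4
```

>>> {"method": "drive_tool", "body": {"rows": [[0,0,-6,0,0,0,0],[0,0,-6,0,0,0,0],[0,0,-6,0,0,0,0],[0,0,-6,0,0,0,0],[0,0,-6,0,0,0,0],[0,0,-6,0,0,0,0],[0,0,-6,0,0,0,0],[0,0,-2,0,0,0,0]]}}

```text
time: 6.62
tool_pos: [0.5339, -0.1665, 0.0635]
tcp_rot: [-3.118, -0.377, 0.001]
wrist_force: [-3.0, 1.2, 1.5]
width: 0.152
grip_force: 32.6
```

>>> {"method": "drive_tool", "body": {"rows": [[0,0,0,0,0,0,0],[0,0,0,0,0,0,0]]}}

```text
time: 6.78
tool_pos: [0.5339, -0.1665, 0.0635]
tcp_rot: [-3.119, -0.369, 0.001]
wrist_force: [-3.3, 1.3, 2.7]
width: 0.157
grip_force: 32.8
```

```bash
python3 - <<'E'
from h import *
s,T=pose(); print(T.round(4)); print("bar angle",np.degrees(np.arctan2(-T[1,0],-T[0,0]))%360)
p=shot("wrist"); c=(.534,-.1676)
cv2.imwrite("pics/r3.png",np.hstack([rect(p,c,.054,n=390),rect(p,c,.091,n=390)])[:,:,::-1])
E
```

```text
[[ 9.724e-01  2.332e-01 -9.000e-04  5.339e-01]
 [ 2.332e-01 -9.724e-01  7.000e-04 -1.665e-01]
 [-7.000e-04 -9.000e-04 -1.000e+00  6.350e-02]
 [ 0.000e+00  0.000e+00  0.000e+00  1.000e+00]]
bar angle 193.48794289463078
```

View pics/r3.png

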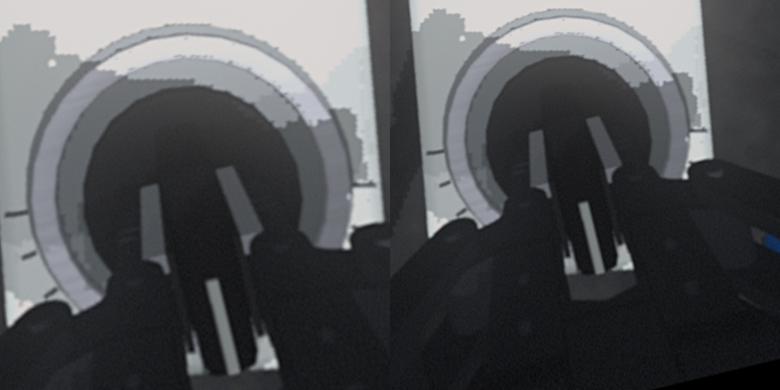

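The bar's white line runs from (583,203) to (600,272), about 193.8°, which matches the tab. I'll let go, rise and check.

>>> {"method": "drive_tool", "body": {"rows": [[0,0,0,0,0,0,0.7],[0,0,0,0,0,0,0.7],[0,0,0,0,0,0,0.7],[0,0,0,0,0,-0.03,0.7],[0,0,0,0,0,-0.035,0.7],[0,0,0,0,0,-0.035,0.7],[0,0,0,0,0,-0.03,0.7],[0,0,0,0,0,0,0.7]]}}

```text
time: 7.5
tool_pos: [0.5392, -0.1685, 0.2015]
tcp_rot: [3.113, 0.37, 0.02]
wrist_force: [2.4, -0.7, -0.1]
width: 0.697
grip_force: 0.0
```

>>> {"method": "drive_tool", "body": {"rows": [[0,0,0,0,0,0,0.7],[0,0,0,0,0,0,0.7]]}}

```text
time: 7.67
tool_pos: [0.5341, -0.1667, 0.1929]
tcp_rot: [-3.12, -0.371, 0.0]
wrist_force: [0.6, 0.5, -0.7]
width: 0.696
grip_force: 0.0
```

```bash
python3 - <<'E'
from h import *
s,T=pose(); print(T.round(4))
p=shot("wrist"); c=(.534,-.1676)
cv2.imwrite("pics/r4.png",np.hstack([rect(p,c,.054,n=390),rect(p,c,.091,n=390)])[:,:,::-1])
E
```

```text
[[ 9.721e-01  2.344e-01 -1.000e-04  5.341e-01]
 [ 2.344e-01 -9.721e-01  0.000e+00 -1.667e-01]
 [-1.000e-04 -1.000e-04 -1.000e+00  1.929e-01]
 [ 0.000e+00  0.000e+00  0.000e+00  1.000e+00]]
```

View pics/r4.png

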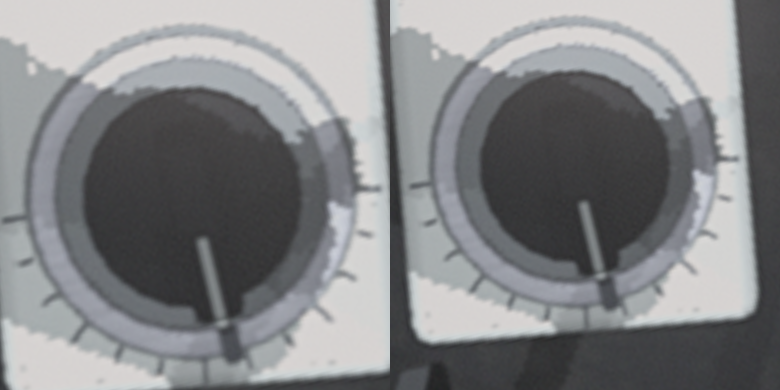

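The pointer line ends at (222,323) in the left view, right at the tab (232,348), so the dial is set. Next I close the gripper and go to the pod.

>>> {"method": "drive_tool", "body": {"rows": [[0,0,0,0.003,-0.02,-0.01,0],[0,0,0,0.003,-0.036,-0.01,0],[0,0,0,0.003,-0.036,-0.01,0],[0,0,0,0.003,-0.036,-0.01,0],[0,0,0,0.003,-0.036,0,0],[0,0,0,0.003,-0.036,0,0],[0,0,0,0.003,-0.036,0,0],[0,0,0,0.003,-0.036,0,0]]}}

```text
time: 8.38
tool_pos: [0.492, 0.1046, 0.231]
tcp_rot: [3.12, 0.37, -0.006]
wrist_force: [0.5, -0.4, -0.0]
width: 0.003
grip_force: 0.0
```

>>> {"method": "drive_tool", "body": {"rows": [[0,0,0,0.003,-0.036,0,0],[0,0,0,0.003,-0.036,0,0],[0,0,0,0,-0.011,0,0],[0,0,0,0,0,0,0],[0,0,0,0,0,0,0],[0,0,0,0,0,0,0],[0,0,0,0,0,0,0]]}}

```text
time: 8.97
tool_pos: [0.4802, 0.1839, 0.2326]
tcp_rot: [3.119, 0.368, -0.002]
wrist_force: [0.3, -0.9, 0.5]
width: -0.003
grip_force: 0.0
```

```bash
python3 - <<'E'
from h import *
s,T=pose(); print(T.round(4), s["width"])
p=shot("wrist"); save(p,"w5.png")
for o in ["pod","plunger","plunger_top"]:
    for q in masks_of(p,o)[:2]:
        v,u=np.nonzero(q["mask"]); print(o,round(q["score"],2),q["bbox"],back(p,(u.mean(),v.mean()),.09).round(4),back(p,(u.mean(),v.mean()),.034).round(4))
E
```

```text
[[ 9.725e-01  2.329e-01 -1.000e-03  4.802e-01]
 [ 2.329e-01 -9.725e-01 -9.000e-04  1.839e-01]
 [-1.200e-03  6.000e-04 -1.000e+00  2.326e-01]
 [ 0.000e+00  0.000e+00  0.000e+00  1.000e+00]] -0.0031253227783469622
pod 0.67 [532.5, 50.0, 640.0, 259.4] [ 0.5655 -0.0748  0.09  ] [ 0.5681 -0.1291  0.034 ]
pod 0.62 [269.0, 63.0, 383.2, 181.3] [0.5454 0.1931 0.09  ] [0.544  0.1914 0.034 ]
plunger 0.76 [300.9, 105.2, 350.5, 151.0] [0.5408 0.1903 0.09  ] [0.5386 0.1881 0.034 ]
plunger 0.53 [529.9, 46.2, 640.0, 260.3] [ 0.5654 -0.0746  0.09  ] [ 0.568  -0.1288  0.034 ]
plunger_top 0.72 [306.1, 101.5, 350.6, 155.8] [0.541  0.1901 0.09  ] [0.5388 0.1878 0.034 ]
```

View pics/w5.png

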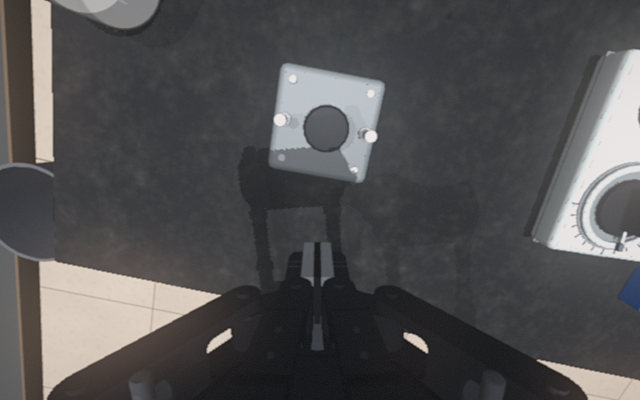

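The pod is clear: cap at (326,128), exactly midway between the pins at (281,120) and (371,136). That puts the plunger at about (0.541, 0.190).

>>> {"method": "drive_tool", "body": {"rows": [[0,0,0,0.02,0.003,0,0],[0,0,0,0.021,0.003,0.02,0],[0,0,0,0.02,0.002,0.03,0],[0,0,0,0,0,0.03,0],[0,0,0,0,0,0.02,0],[0,0,0,0,0,0.01,0],[0,0,0,0,0,0,0],[0,0,0,0,0,0,0]], "force": 60}}

```text
time: 9.83
tool_pos: [0.5414, 0.1916, 0.1235]
tcp_rot: [3.12, 0.37, -0.001]
wrist_force: [-0.2, -0.7, 0.3]
width: -0.004
grip_force: 0.0
```

>>> {"method": "drive_tool", "body": {"rows": [[0,0,0,0,0,0,0],[0,0,0,0,0,0,0],[0,0,0,0,0,0,0]]}}

```text
time: 10.08
tool_pos: [0.5426, 0.1923, 0.1254]
tcp_rot: [-3.119, -0.371, -0.005]
wrist_force: [0.2, 1.0, 0.3]
width: -0.001
grip_force: 0.0
```

```bash
python3 - <<'E'
from h import *
s,T=pose(); print(T.round(4), s["width"],s["wrist_force"])
p=shot("wrist"); save(p,"w6.png")
for o in ["plunger","plunger_top"]:
    for q in masks_of(p,o)[:1]:
        v,u=np.nonzero(q["mask"]); print(o,round(q["score"],2),q["bbox"],back(p,(u.mean(),v.mean()),.09).round(4))
print(proj(p,T[:3,3]))
E
```

```text
[[ 9.721e-01  2.346e-01  3.400e-03  5.426e-01]
 [ 2.346e-01 -9.721e-01  1.000e-03  1.923e-01]
 [ 3.500e-03 -2.000e-04 -1.000e+00  1.254e-01]
 [ 0.000e+00  0.000e+00  0.000e+00  1.000e+00]] -0.0014454096010373973 [0.15667942 1.01671802 0.26402891]
plunger 0.97 [284.4, 204.8, 354.0, 256.0] [0.5471 0.1916 0.09  ]
plunger_top 0.71 [288.1, 200.6, 354.4, 255.8] [0.5469 0.1915 0.09  ]
[317.2432024  259.52771536]
```

View pics/w6.png

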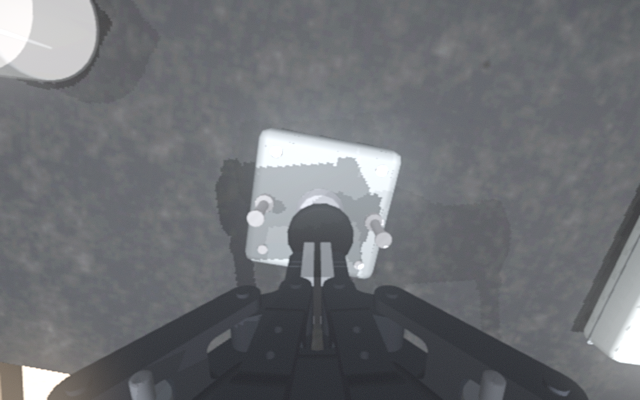

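The fingertips are over the cap (cap about 287–354 wide, centre near (320,236)). I'll come down slowly to contact.

>>> {"method": "drive_tool", "body": {"rows": [[0,0,0,0,0,0.006,0],[0,0,0,0,0,0.008,0],[0,0,0,0,0,0.008,0],[0,0,0,0,0,0.006,0],[0,0,0,0,0,0.002,0],[0,0,0,0,0,0,0],[0,0,0,0,0,0,0],[0,0,0,0,0,0,0]]}}

```text
time: 10.9
tool_pos: [0.5416, 0.192, 0.0934]
tcp_rot: [-3.12, -0.371, -0.001]
wrist_force: [0.2, -0.1, -0.5]
width: -0.0
grip_force: 0.0
```

>>> {"method": "drive_tool", "body": {"rows": [[0,0,0,0,0,0.003,0],[0,0,0,0,0,0.003,0],[0,0,0,0,0,0.002,0],[0,0,0,0,0,0,0],[0,0,0,0,0,0,0],[0,0,0,0,0,0,0]]}}

```text
time: 11.4
tool_pos: [0.5422, 0.1921, 0.086]
tcp_rot: [-3.119, -0.371, -0.003]
wrist_force: [1.6, 0.5, 3.9]
width: 0.003
grip_force: 1.9
```

>>> {"method": "drive_tool", "body": {"rows": [[0,0,0,0,0,0.002,0],[0,0,0,0,0,0.003,0],[0,0,0,0,0,0.003,0],[0,0,0,0,0,0.002,0],[0,0,0,0,0,0.001,0],[0,0,0,0,0,0,0],[0,0,0,0,0,0,0],[0,0,0,0,0,0,0]]}}

```text
time: 12.07
tool_pos: [0.5422, 0.1921, 0.075]
tcp_rot: [-3.119, -0.371, -0.003]
wrist_force: [1.2, -0.1, 7.7]
width: 0.002
grip_force: 3.5
```

>>> {"method": "drive_tool", "body": {"rows": [[0,0,0,0,0,0,0],[0,0,0,0,0,0,0],[0,0,0,0,0,0,0],[0,0,0,0,0,0,0]]}}

```text
time: 12.4
tool_pos: [0.5422, 0.1921, 0.0751]
tcp_rot: [-3.119, -0.371, -0.003]
wrist_force: [0.8, -0.0, 7.4]
width: -0.001
grip_force: 3.5
```

>>> {"method": "drive_tool", "body": {"rows": [[0,0,0,0,0,0,0],[0,0,0,0,0,0,0],[0,0,0,0,0,0,0],[0,0,0,0,0,0,0],[0,0,0,0,0,0,0],[0,0,0,0,0,0,0],[0,0,0,0,0,0,0],[0,0,0,0,0,0,0]]}}

```text
time: 13.07
tool_pos: [0.5422, 0.1922, 0.0751]
tcp_rot: [-3.119, -0.371, -0.003]
wrist_force: [1.3, 0.2, 6.9]
width: 0.001
grip_force: 3.5
```

```bash
python3 -c "
from h import *
s,T=pose(); print(s['tool_pos'],s['wrist_force']); print(workorder.finish_job())"
```

```text
[0.5422099  0.19215123 0.07505206] [1.31012946 0.24972523 6.88765321]
the job is handed in; nothing more can be done
None
```

I turned the dial to the marker tab (about 1° off by camera), then pressed the plunger half way (fingertips at 75 mm, about 7 N) and handed the job in at about 13 s while still holding it; no verdict came back.

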